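# Count to the third bay and push the salve jar home

## Robot

A 6-joint arm with a two-finger parallel gripper is mounted at the origin on a cart in front of the work surface, level with it; the furniture and walls round the work are solid. World frame = base frame: x ahead of the robot, y to its left, z up, the work surface at z = 0. Lengths are in m, angles in degrees, forces in N, time in s.
With the tool pointing down it reaches from about 0.4 to 0.825 m from the base axis. Payload 7 kg.
Tool frame: the origin (TCP) lies on the centre line of the jaws, within the pads' length; the fingertips stand 22 mm ahead of it and the grasp point (between the pads) lies 3 mm ahead of it; z points along the fingers, y is the line along which they close (so a half turn about z gives the same grasp; the last joint's range is limited). The gripper opens to 88 mm and grips with 3 to 60 N. Pads are 19 mm wide; open, the fingers measure 130 mm over their backs; the gripper's body (78 mm by 193 mm) begins 47 mm behind the grasp point.
Start: joints at [86.007, 20.546, 0.682, 0, -70.136, -16.507], TCP at [0.236, 0.632, 0.217] pointing down, gripper open.
Joint ranges: [-176.03, 176.03], [-82.01, 121.73], [-58.28, 71.71], [-173.87, 95.51], [-174.79, -0.11], [-173.66, 173.66]. Speed limits (degrees/s): [136.94, 136.94, 172.46, 180, 180, 180].

## Interface

Orientations are given as [roll, pitch, yaw] about the fixed x, y, z axes, in that order (R = Rz(yaw) Ry(pitch) Rx(roll)).
In Python, from plant import get_state, cams, r gives the robot as it stands.
- The arm moves only by the tool apply_moves, never from a script. Its argument "targets" is a list of rows, each an object with "dp": the shift along the world's x, y, z in m, a list of three; "yaw": the turn about the world's z in degrees. In form: [{"dp": [x, y, z], "yaw": yaw}, ...]. A call has 1 to 20 rows; each row is the pose to reach, as a shift and turn from the pose commanded when the call began; what a row does not reach only later rows make up. A row lasts 1/12 s, in which the tool goes at most 41.7 mm and 7.16 degrees, less where a joint would pass 70% of its speed; a pose out of reach is approached as far as the arm can. A call with a gripper value outside its range is refused whole. "grip" is the gripper command: -1 is fully open, 1 is shut, values between are in proportion, set as the call begins (left out, the last holds). The fingers move at their own pace and stop on an object; "squeeze" is the grip in N (left out, the last holds). Time passes only in rows, so rows that repeat a pose let the fingers close. It gives the time, the measured TCP pose, the force, the opening and the grip force at its end, in the units of the state.
- get_state(): the state, without advancing time (a new reading comes with each control period).
- cams.capture(name): name is "side" or "top" or "wrist"; returns a dict with "image" (384x512x3 uint8, red, green, blue), "range_z" (384x512 float32, m along the optical axis (not along the pixel's ray), 0 where there is no reading), "fx", "fy", "cx", "cy" (pixels), "k1" (the pictures are not rectified: a ray, as slopes to the right and down, at radius r is drawn at 1 + k1 r^2 times it, then the intrinsics apply), "R" (3x3) and "t" (3): a world point X has camera coordinates R X + t; the wrist camera has in their place "T_tool_cam" (4x4, takes a point from camera to tool coordinates, whose origin is the TCP and whose axes are the flange's). Camera axes: x right, y down, z forward; pixel columns grow to the right and rows downward; lengths in m; the calibration is good to about 2 mm. A picture is of the moment at which its call begins: read the wrist's pose just before it.
- r.close_job(): hands the job in; it is judged then, once.
The state is a dict: "time_s": time; "joints": joint angles; "qd": joint speeds; "joint_torque": joint torques, N m; "tcp_pos": TCP position; "eef_rot": TCP orientation; "contact_force": force on the tool from outside, world axes, zero at the start; "moment": the same for the moment, N m; "gripper_width": finger opening in m; "gripper_force": force on a finger pad.
Only numpy, scipy, OpenCV 4.12 (cv2) and the standard library are available. Lean on these libraries where they do the work, as an engineer would, in place of code of your own. Each camera call takes 0.05 s, during which the arm holds its last target. There are 200 camera calls.

## Task

Starting at the rack's red end, run a fingertip along the front of the rack, flicking the springy yellow tongues aside one after the other to count the gaps, as far as the third gap. Then push the salve jar along the bench with the fingers into that third gap until it meets the bar at the back, keeping it standing on the bench all the way: do not pick it up or tip it over. Leave the tape roll and the steel nub in their bays, and the white bottle beside the rack, where they are.

Things in the scene. Friction and masses are not known exactly. Their poses are not given: they have to be found in the camera images.
- rack: Fixed black rack of four bays. Origin on the bench, middle of the mouth; +x into the bays, away from the robot, +y to the robot's left; turned up to 0.18 rad. Five dividers, 5 mm thick, 45 mm high, at y = 154, 77, 0, -77, -154 mm, from x = 0 to 66 mm, where a back bar, 45 mm high, closes the bays. Each gap is 72 mm wide, open in front and above, no floor. Gaps count from the red-capped end wall.
- tongue_1 (a joint): Springy yellow tongue hinged upright on the front edge of the divider at rack y = +77 mm. 0 rad = points straight out to -x; positive = tip bent toward rack -y; limits 1.2 either way. 3 mm thick, 5 mm round tip, reaches 25 mm in front of the mouth plane, 12 to 42 mm above the bench. Under 2 N bends it and it springs back. More than 0.2 rad counts as flicked.
- tongue_2 (a joint): The same tongue on the middle divider, rack y = 0. A finger passing along the front with its foremost edge 8 to 14 mm ahead of the mouth plane flicks it well aside and slips past.
- tongue_3 (a joint): The same tongue on the inner divider at rack y = -77 mm. The end walls carry no tongue, so the first gap lies between the red-capped end wall and the first tongue, the third gap just beyond the second tongue.
- gap_b (a point): Bench point in the mouth (x = 0) on the centre line of the second gap from the robot's left, rack y = +38.5 mm: the third gap when the red cap is at the right end (rack -y).
- gap_c (a point): Bench point in the mouth (x = 0) on the centre line of the third gap from the robot's left, rack y = -38.5 mm: the third gap when the red cap is at the left end (rack +y). The outer gaps are centred at y = +115.5 and -115.5 mm.
- red_cap: Red plastic cap, 66 x 14 x 10 mm, fixed on top of one end wall of the rack (top 55 mm above the bench); origin at the centre of its underside, at rack x = 33 mm, y = +154 or -154 mm. It marks the end from which the gaps are counted; a like grey cap sits on the other end wall.
- salve_jar: Round salve jar, white label with black lid, diameter 60 mm, 50 mm high, 80 to 150 g, loose, upright on the bench in front of the rack. Origin at the centre of its underside. Body 58 mm in diameter, the lid (from 32 mm up) 60 mm; the lid is fixed to it. Fully home against the back bar its origin is at about rack x = 36 mm.
- tape_roll: Roll of yellow tape, 64 mm across, 19 mm high, lying loose in one of the two outer gaps. Origin at the centre of its underside. Leave it alone.
- nub: Machined steel nub, 23 mm across, 15 mm high, standing loose in the other outer gap. Origin at the centre of its underside. Leave it alone.
- rotary_pen: Black rotary hand piece, 41 x 148 x 41 mm, fixed on the bench left of the jar; origin at the centre of its underside. From its tip a stiff black lead, about 6 mm thick, fixed and solid, runs in the air 25 to 47 mm above the bench and over its front edge, through world (x, y) = (0.50, 0.26), (0.46, 0.19), (0.40, 0.105), (0.30, 0.02) m. Keep clear of it.
- spirit: White bottle with black cap, 43 mm in diameter, 130 mm high, standing loose beside the left (+y) end of the rack. Origin at the centre of its underside. Leave it alone.
Not all that is in view belongs to the job. Several things look just like the salve_jar: the one meant starts farthest to the robot's right.

How it is judged:
By the outcome, as a careful person would: the job done as asked, in the order asked, and still so for the second after the job is handed in, with the robot touching nothing.
It also fails if it takes over 58 s, if anything falls off the work surface, if the arm or the gripper's body presses on something with over 40 N, if the wrist force passes 120 N, or if a joint passes its speed limit or range.

## Working session

There is one attempt and no reset: what is moved stays moved. The work goes in short steps, Python scripts to look and compute and a tool call to move; the robot and the scene stay as the last step left them, time stands still between calls to the robot, and variables do not carry over. Pictures are saved under pics/ and viewed, at most 10 in all, crops included, and the job is handed in when it is done.

Besides the shell and the picture viewer there is one more tool, called after ">>>" as name([rows], argument=value, ...), one row to a line, values as JSON. apply_moves: Moves the arm, as the interface text tells. Its arguments: {"type":"object","properties":{"targets":{"type":"array","items":{"type":"object","properties":{"dp":{"type":"array","items":{"type":"number"}},"yaw":{"type":"number"}}}},"grip":{"type":"number"},"squeeze":{"type":"number"}},"required":["targets"]}

```bash
mkdir -p pics; cat > h.py <<'E'
import numpy as np, cv2
from plant import get_state, cams, r
def ray(c,u,v):
    p=np.array([(u-c['cx'])/c['fx'],(v-c['cy'])/c['fy']]);q=p.copy()
    for _ in range(20): q=p/(1+c['k1']*(q@q))
    return np.array([q[0],q[1],1.])
def world(c,u,v,z):
    d=c['R'].T@ray(c,u,v);o=-c['R'].T@c['t'];return o+d*(z-o[2])/d[2]
def depthpt(c,u,v):
    return c['R'].T@(ray(c,u,v)*c['range_z'][int(v),int(u)]-c['t'])
E
python3 - <<'E'
from h import *
s=get_state();print(s['time_s'],s['tcp_pos'],s['eef_rot'],s['gripper_width'])
for n in('top','side'):
    c=cams.capture(n);np.save(f'{n}.npy',c,allow_pickle=True)
    cv2.imwrite(f'pics/{n}.png',cv2.resize(c['image'][:,:,::-1],(800,600)))
    print(n,-np.array(c['R']).T@c['t'])
E
```

```text
0.0 [0.23622174 0.63177879 0.21622001] [ 1.79905987e+02 -7.23636538e-03 -2.05070822e+01] 0.08759251557840618
top [0.58115118 0.11455541 1.00988566]
side [ 0.12199172 -0.79380664  0.48342104]
```

View pics/top.png

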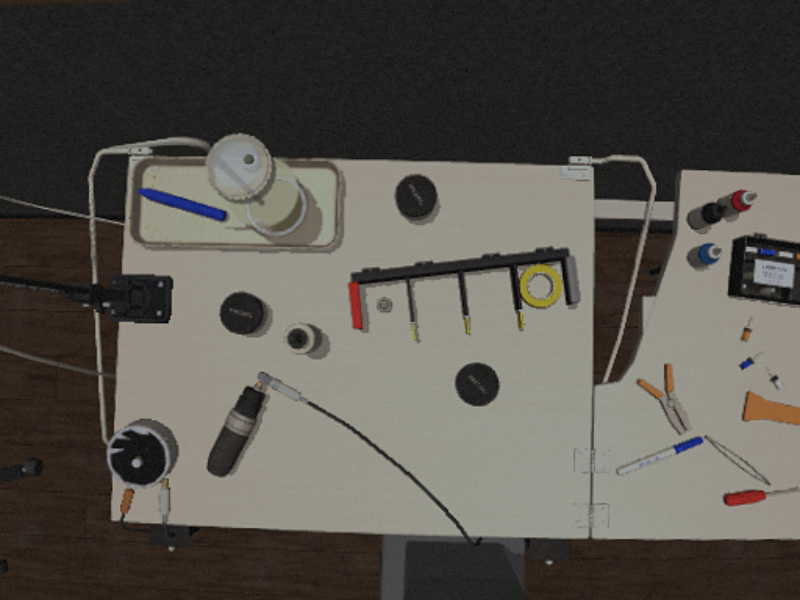

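View pics/side.png

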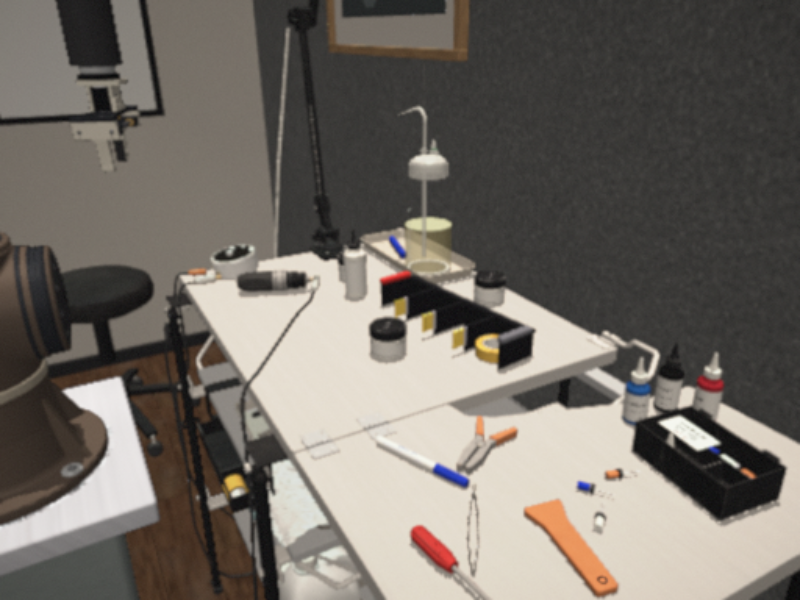

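The top view has image up = +x and left = +y. The red cap is at (356,305), the +y end, so gap 3 is gap_c, between the tongues at (467,325) and (520,320). The nub is at (384,304) and the tape at (540,286). There are three jar look-alikes: (477,384), (416,198) and (242,313). The one farthest right (-y) is (477,384). The spirit bottle is at (300,338), and the lead runs from (265,380) to (478,540).

```bash
python3 - <<'E'
from h import *
c=np.load('top.npy',allow_pickle=True).item();s=np.load('side.npy',allow_pickle=True).item()
hsv=cv2.cvtColor(c['image'],cv2.COLOR_RGB2HSV);H,S,V=cv2.split(hsv)
k=.64
def box(m,x0,y0,x1,y1):
    o=np.zeros_like(m);a=[int(v*k) for v in(x0,y0,x1,y1)];o[a[1]:a[3],a[0]:a[2]]=m[a[1]:a[3],a[0]:a[2]];return o
def cen(m):
    n,l,st,ce=cv2.connectedComponentsWithStats(m.astype(np.uint8));i=1+np.argmax(st[1:,4]);return ce[i],st[i]
red=box(((H<8)|(H>172))&(S>120),340,270,375,340)
grey=box((V>70)&(V<135)&(S<60),564,250,582,310)
P={}
for n,m in(('red',red),('grey',grey)):
    ce,st=cen(m);P[n]=world(c,*ce,.055);print(n,ce/k,st,P[n],depthpt(c,*ce))
ye=((H>20)&(H<35)&(S>110))
for n,b in(('t1',(404,310,424,345)),('t2',(457,310,477,338)),('t3',(511,308,528,333))):
    ce,st=cen(box(ye,*b));P[n]=world(c,*ce,.042);print(n,ce/k,st,P[n],depthpt(c,*ce))
ce,st=cen(box(V<75,445,355,510,415));P['jar']=world(c,*ce,.05);print('jar',ce/k,st,P['jar'],depthpt(c,*ce))
ce,st=cen(box(V<75,285,320,320,355));print('spirit cap',ce/k,world(c,*ce,.13),depthpt(c,*ce))
# fit tongues line + caps
d=P['red']-P['grey'];th=np.arctan2(-d[0],d[1]);print('theta caps',th,np.linalg.norm(d[:2]))
d=P['t1']-P['t3'];th2=np.arctan2(-d[0],d[1]);print('theta tongues',th2,np.linalg.norm(d[:2]))
# jar depth in side
hs=cv2.cvtColor(s['image'],cv2.COLOR_RGB2HSV);m=box(hs[:,:,2]<70,365,315,410,346);ce,st=cen(m);print('side lid',ce/k,st)
print([depthpt(s,388*k,v*k) for v in (325,338,350)])
cr=c['image'][150:270,210:380,::-1];cv2.imwrite('pics/crop.png',cv2.resize(cr,None,fx=4.5,fy=4.5,interpolation=2))
E
```

```text
red [355.09100275 304.26682692] [223 180   9  31 182] [0.63918152 0.19652491 0.055     ] [0.63924286 0.19661157 0.05399056]
grey [572.84330986 280.64847418] [362 160  10  38 213] [ 0.68066328 -0.10767553  0.055     ] [ 0.68061277 -0.10756274  0.05548465]
t1 [413.21022727 331.39204545] [264 208   2   9  11] [0.60387066 0.11429907 0.042     ] [0.60390452 0.11429869 0.04055755]
t2 [466.91176471 325.18382353] [298 204   3  10  17] [0.61469839 0.03875052 0.042     ] [0.61483515 0.03844148 0.03805412]
t3 [519.921875   319.59635417] [331 200   4  10  24] [ 0.62460772 -0.03607135  0.042     ] [ 0.62523367 -0.03824097  0.02805864]
jar [476.63969336 383.77342419] [292 232  28  28 587] [0.53309709 0.02391138 0.05      ] [0.53297571 0.02368243 0.04757553]
spirit cap [296.77734375 338.02490234] [0.58903513 0.26392543 0.13      ] [0.58908551 0.26487988 0.12437764]
theta caps 0.13552733916057888 0.3070157075767371
theta tongues 0.13704213716771665 0.15179357400602878
side lid [387.02555668 329.35222672] [237 204  22  14 247]
[array([0.53249659, 0.01347584, 0.05212874]), array([ 0.5235656 , -0.00304089,  0.03873715]), array([ 0.5232332 , -0.00271327,  0.01770138])]
```

View pics/crop.png

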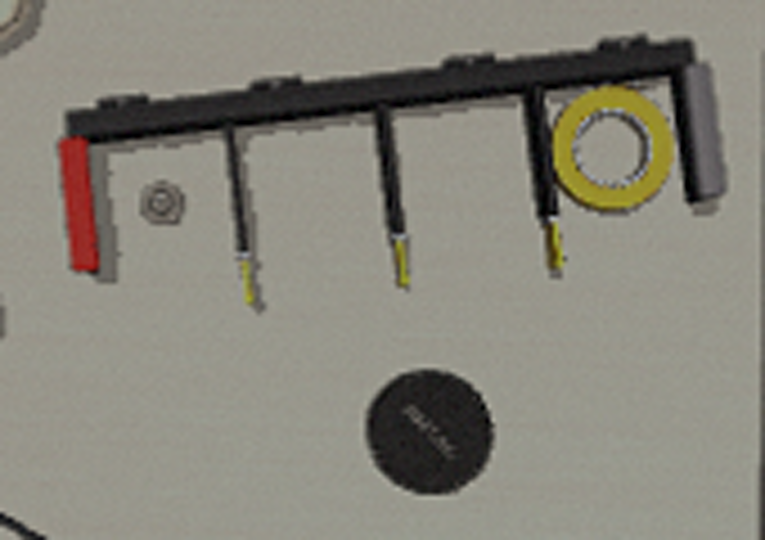

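The crop confirms the choice: a lone round black lid at crop (430,432), in front of and right of tongue 2. The other two are behind the rack and left of the bottle. The rack origin is about (0.627, 0.040) with theta about 0.136, and the jar is at rack (-95, -3) mm. I'll go above the red end with the fingers closed.

>>> apply_moves([
  {"dp": [0.017, -0.023, 0], "yaw": -3},
  {"dp": [0.04, -0.054, 0], "yaw": -8},
  {"dp": [0.062, -0.084, 0], "yaw": -13},
  {"dp": [0.084, -0.114, 0], "yaw": -18},
  {"dp": [0.107, -0.144, 0], "yaw": -23},
  {"dp": [0.13, -0.175, 0], "yaw": -28},
  {"dp": [0.152, -0.205, 0], "yaw": -33},
  {"dp": [0.175, -0.235, 0], "yaw": -38},
  {"dp": [0.197, -0.265, 0], "yaw": -43},
  {"dp": [0.219, -0.295, 0], "yaw": -48},
  {"dp": [0.241, -0.325, 0], "yaw": -53},
  {"dp": [0.263, -0.355, 0], "yaw": -58},
  {"dp": [0.285, -0.385, 0], "yaw": -61.7},
  {"dp": [0.307, -0.415, -0.005], "yaw": -61.7},
  {"dp": [0.325, -0.438, -0.01], "yaw": -61.7},
  {"dp": [0.335, -0.452, -0.016], "yaw": -61.7},
  {"dp": [0.34, -0.458, -0.016], "yaw": -61.7},
  {"dp": [0.34, -0.458, -0.016], "yaw": -61.7},
], grip=1)

```text
time_s: 1.6
tcp_pos: [0.5768, 0.1727, 0.2003]
eef_rot: [179.9, -0.0, -82.3]
contact_force: [-0.2, 1.6, 0.5]
gripper_width: 0.0004
gripper_force: 0.0
```

```bash
python3 - <<'E'
from h import *
s=get_state();print(s['time_s'],s['tcp_pos'],s['eef_rot'],s['joints'],s['gripper_width'])
c=cams.capture('wrist');T=np.array(c['T_tool_cam']);print(T.round(3))
np.save('w.npy',c,allow_pickle=True)
cv2.imwrite('pics/w1.png',c['image'][:,:,::-1])
z=c['range_z'];print(z[z>0].min())
v,u=np.where((z>0)&(z<.2)&(z>0));P=np.array([T[:3,:3]@(ray(c,a,b)*z[b,a])+T[:3,3] for a,b in zip(u[::3],v[::3])])
for lo in np.arange(-.06,.03,.01):
    q=P[(P[:,2]>lo)&(P[:,2]<lo+.01)]
    if len(q):print(round(lo,3),len(q),q.min(0).round(4),q.max(0).round(4))
E
```

```text
1.6 [0.57681073 0.17269034 0.20034148] [ 1.79914724e+02 -4.69165318e-02 -8.23291908e+01] [ 3.52436631e+01  1.44523676e+01 -1.02292183e+01  2.32645311e-03
 -6.54157214e+01 -2.75738585e+01] 0.0004187442995643561
[[ 0.    -0.956 -0.294  0.081]
 [ 1.     0.     0.001  0.001]
 [-0.001 -0.294  0.956 -0.167]
 [ 0.     0.     0.     1.   ]]
0.054156758
-0.06 85 [-0.0096 -0.0036 -0.0564] [ 0.0121  0.0048 -0.0501]
-0.05 60 [ 0.0094 -0.0039 -0.0499] [ 0.012   0.0057 -0.0401]
-0.04 41 [ 0.0088 -0.005  -0.0398] [ 0.0114  0.0066 -0.0301]
-0.03 87 [ 0.0023 -0.0141 -0.0299] [ 0.0122  0.0158 -0.0201]
-0.02 84 [ 0.0091 -0.015  -0.0197] [ 0.0119  0.0164 -0.0109]
-0.01 4 [ 0.0098 -0.0029 -0.0093] [ 0.01    0.0042 -0.009 ]
```

View pics/w1.png

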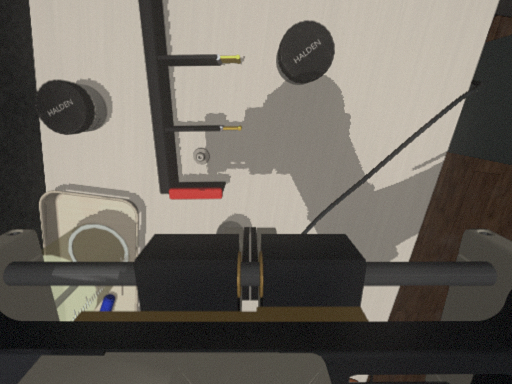

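The wrist view shows tongues 1 and 2 at (230,128) and (230,58), the jar at (306,52), the red cap at (196,193) and the finger blocks at rows 235–310. I need the fingertip's outline, so I'll measure it from the side camera.

```bash
python3 - <<'E'
from h import *
c=np.load('w.npy',allow_pickle=True).item();T=np.array(c['T_tool_cam'])
for u,v in((150,240),(190,240),(230,240),(190,280),(190,300),(245,240),(250,232),(256,250),(256,275),(350,240),(350,300)):
    print(u,v,c['range_z'][v,u],(T[:3,:3]@ray(c,u,v)*c['range_z'][v,u]+T[:3,3]).round(3))
s=cams.capture('side');st=get_state()
X=np.array(st['tcp_pos'])
def pix(X):
    q=s['R']@X+s['t'];a=q[:2]/q[2];a=a*(1+s['k1']*(a@a));return a[0]*s['fx']+s['cx'],a[1]*s['fy']+s['cy']
p=pix(X);print(p,pix(X-[0,0,.022]),s['fx']/(s['R']@X+s['t'])[2])
# depth points of gripper
u0,v0=map(int,p);z=s['range_z'];P=[]
for v in range(v0-50,v0+25):
    for u in range(u0-50,u0+50):
        if z[v,u]>0:P.append(depthpt(s,u,v))
P=np.array(P)-X;a=np.radians(7.8);Q=np.c_[P[:,:2]@np.array([[np.cos(a),-np.sin(a)],[np.sin(a),np.cos(a)]]),P[:,2]]
Q=Q[(abs(Q[:,0])<.12)&(abs(Q[:,1])<.06)]
for lo in np.arange(-.03,.08,.006):
    q=Q[(Q[:,2]>lo)&(Q[:,2]<lo+.006)]
    if len(q):print(round(lo,3),len(q),q.min(0).round(4),q.max(0).round(4))
cv2.imwrite('pics/s2.png',cv2.resize(s['image'][v0-50:v0+40,u0-60:u0+60,::-1],None,fx=6,fy=6,interpolation=2))
E
```

```text
150 240 0.09120588 [ 0.039 -0.033 -0.085]
190 240 0.09037848 [ 0.039 -0.02  -0.085]
230 240 0.09106661 [ 0.039 -0.006 -0.085]
190 280 0.0793129 [ 0.033 -0.017 -0.099]
190 300 0.08151349 [ 0.026 -0.018 -0.099]
245 240 0.15453508 [ 0.01  -0.002 -0.027]
250 232 0.40163743 [-0.092  0.001  0.2  ]
256 250 0.14320606 [ 0.01   0.004 -0.039]
256 275 0.08543917 [ 0.031  0.003 -0.093]
350 240 0.40661 [-0.106  0.154  0.201]
350 300 0.08246862 [ 0.025  0.032 -0.098]
(np.float64(233.82475922810022), np.float64(131.83258733535916)) (np.float64(234.1158467971331), np.float64(139.79749634310107)) 373.0507929388802
0.006 3 [-0.0121 -0.0114  0.0116] [-0.0096  0.0042  0.0117]
0.012 30 [-0.0157 -0.0147  0.012 ] [0.0169 0.0112 0.0179]
0.018 32 [-0.017  -0.0159  0.0182] [0.0164 0.0113 0.0239]
0.024 32 [-0.0161 -0.0153  0.024 ] [0.0174 0.0085 0.0298]
0.03 34 [-0.0164 -0.0149  0.03  ] [0.0162 0.0083 0.036 ]
0.036 32 [-0.0178 -0.0152  0.0361] [0.0156 0.0073 0.0417]
0.042 38 [-0.0184 -0.0161  0.042 ] [0.0208 0.0073 0.048 ]
0.048 39 [-0.0204 -0.0157  0.0483] [0.0201 0.0057 0.054 ]
0.054 38 [-0.0219 -0.0174  0.054 ] [0.0205 0.0085 0.0595]
0.06 46 [-0.0217 -0.0152  0.0602] [0.023  0.0056 0.066 ]
0.066 36 [-0.0318 -0.0148  0.0661] [0.0333 0.0071 0.0719]
0.072 59 [-0.0879 -0.0418  0.072 ] [0.087  0.0346 0.0779]
0.078 114 [-0.0886 -0.0438  0.0781] [0.0864 0.0335 0.084 ]
```

View pics/s2.png

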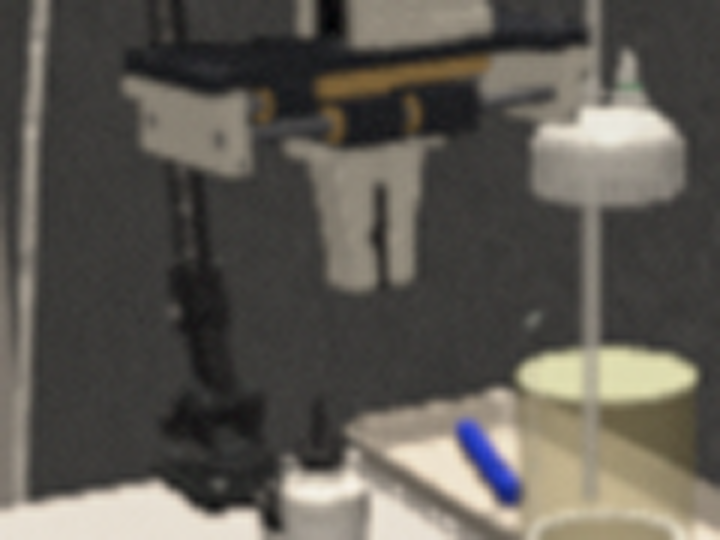

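The side crop shows the closed fingers with tips at (370,290). Both cameras put the tips about 10 mm behind the reported TCP, where the text says 22 mm ahead, and about ±17 mm across the closing line. So I'll descend part way, safe under either reading, and check.

>>> apply_moves([
  {"dp": [0.001, 0.003, -0.01], "yaw": 0},
  {"dp": [0.002, 0.006, -0.03], "yaw": 0},
  {"dp": [0.002, 0.006, -0.055], "yaw": 0},
  {"dp": [0.002, 0.006, -0.08], "yaw": 0},
  {"dp": [0.002, 0.006, -0.105], "yaw": 0},
  {"dp": [0.002, 0.006, -0.13], "yaw": 0},
  {"dp": [0.002, 0.006, -0.148], "yaw": 0},
  {"dp": [0.002, 0.006, -0.155], "yaw": 0},
  {"dp": [0.002, 0.006, -0.155], "yaw": 0},
  {"dp": [0.002, 0.006, -0.155], "yaw": 0},
])

```text
time_s: 2.53
tcp_pos: [0.5784, 0.1811, 0.0465]
eef_rot: [-180.0, -0.0, -82.1]
contact_force: [0.6, 0.2, -0.3]
gripper_width: 0.0003
gripper_force: 0.0
```

```bash
cat > tip.py <<'E'
from h import *
st=get_state();X=np.array(st['tcp_pos']);s=cams.capture('side');np.save('s.npy',s,allow_pickle=True)
z=s['range_z'];q=s['R']@X+s['t'];a=q[:2]/q[2];a=a*(1+s['k1']*(a@a));u0=int(a[0]*s['fx']+s['cx']);v0=int(a[1]*s['fy']+s['cy'])
P=np.array([depthpt(s,u,v) for v in range(v0-50,v0+25) for u in range(u0-50,u0+50) if z[v,u]>0])
O=np.array([.627,.040]);t=.136;D=P[:,:2]-O
Q=np.c_[D@[np.cos(t),np.sin(t)],D@[-np.sin(t),np.cos(t)],P[:,2]]
d=X[:2]-O;c=np.array([d@[np.cos(t),np.sin(t)],d@[-np.sin(t),np.cos(t)]]);print('t',st['time_s'],'tcp rack',c.round(4),X[2],st['contact_force'])
Q=Q[(abs(Q[:,0]-c[0])<.035)&(abs(Q[:,1]-c[1])<.03)]
for lo in np.arange(0,.1,.008):
    k=Q[(Q[:,2]>lo)&(Q[:,2]<lo+.008)]
    if len(k):print(round(lo,3),len(k),k.min(0).round(4),k.max(0).round(4))
cv2.imwrite('pics/s_last.png',cv2.resize(s['image'][v0-60:v0+40,u0-60:u0+70,::-1],None,fx=6,fy=6,interpolation=2))
E
python3 tip.py
```

```text
t 2.5333 tcp rack [-0.029   0.1464] 0.0465252013571371 [ 0.59709669  0.222597   -0.26656817]
0.0 188 [-0.0639  0.1166  0.    ] [0.0058 0.1759 0.0045]
0.008 4 [0.0023 0.1497 0.0099] [0.0056 0.153  0.0156]
0.016 3 [0.0037 0.1488 0.0186] [0.0051 0.1539 0.0208]
0.024 3 [0.0014 0.1483 0.0267] [0.0034 0.1511 0.0316]
0.032 2 [0.0033 0.1507 0.0349] [0.0039 0.1514 0.0377]
0.04 4 [0.0022 0.1488 0.042 ] [0.0059 0.159  0.0473]
0.048 8 [0.0021 0.143  0.049 ] [0.0055 0.1566 0.0551]
0.056 22 [-0.0454  0.1326  0.0569] [0.0035 0.1535 0.0638]
0.064 37 [-0.0458  0.1319  0.0641] [-0.0133  0.1565  0.072 ]
0.072 36 [-0.0452  0.1319  0.0721] [-0.0127  0.1579  0.0798]
0.08 37 [-0.0462  0.1338  0.0804] [-0.0122  0.1544  0.0877]
0.088 41 [-0.0475  0.1316  0.0881] [-0.0091  0.1578  0.0959]
0.096 43 [-0.0507  0.1325  0.0962] [-0.0084  0.1519  0.104 ]
```

View pics/s_last.png

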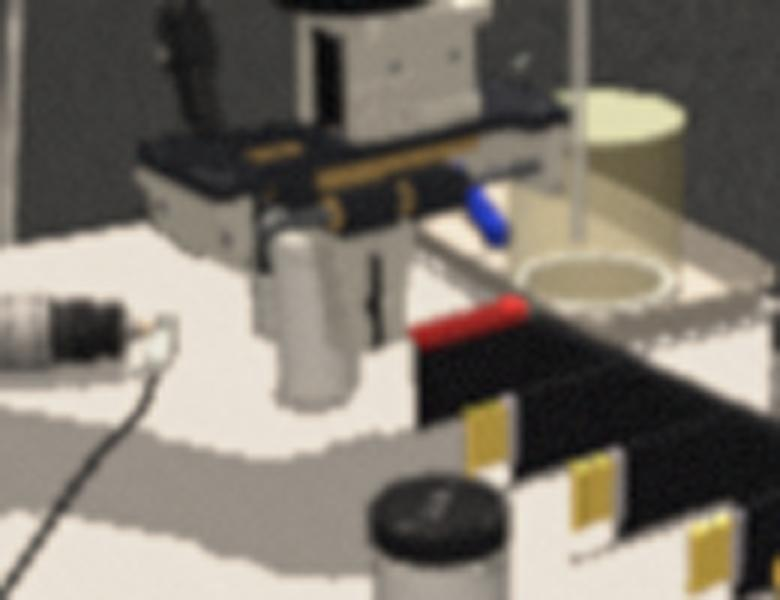

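The bottle, at crop (320,320), overlaps the gripper in this view. I'll check whether it is in front, touched or moved.

```bash
python3 - <<'E'
from h import *
st=get_state();print(st['contact_force'],st['moment'],st['joints'],st['joint_torque'])
X=np.array(st['tcp_pos'])
for n in('side.npy','s.npy'):
    s=np.load(n,allow_pickle=True).item();print(n,s['range_z'].shape)
    q=s['R']@X+s['t'];a=q[:2]/q[2];a=a*(1+s['k1']*(a@a));u0=int(a[0]*s['fx']+s['cx']);v0=int(a[1]*s['fy']+s['cy']);print(u0,v0)
    for cu,cv in((320,395),(320,350),(320,300),(300,250),(270,215),(395,300),(340,270),(265,290)):
        u,v=u0-60+cu//6,v0-60+cv//6;print(cu,cv,depthpt(s,u,v).round(3),s['range_z'][v,u].round(3),s['image'][v,u])
c=cams.capture('top');np.save('top2.npy',c,allow_pickle=True)
o=np.load('side.npy',allow_pickle=True).item()['image'];b=s['image']
im=np.vstack([o[120:215,150:310],b[120:215,150:310]])[:,:,::-1]
im=np.hstack([cv2.resize(im,(480,570),interpolation=2)]);cv2.imwrite('pics/cmp.png',im)
E
```

```text
[ 0.37554038  0.60607043 -0.56951021] [ 0.09481864 -0.01839867 -0.00769751] [ 3.58225224e+01  2.31751416e+01 -2.00034818e+01  2.57352880e-02
 -4.67320888e+01 -2.79757825e+01] [ 7.45385187e-02 -5.37669003e+01  2.20415586e+01  5.26867524e+00
 -5.21675116e-03 -6.37967300e-03]
side.npy (384, 512)
235 184
320 395 [0.586 0.251 0.005] 1.235 [165 155 144]
320 350 [0.586 0.249 0.029] 1.224 [166 158 149]
320 300 [0.588 0.251 0.053] 1.218 [164 157 147]
300 250 [0.581 0.254 0.082] 1.206 [182 173 161]
270 215 [0.665 0.488 0.018] 1.457 [115 110 103]
395 300 [0.678 0.356 0.002] 1.362 [230 223 210]
340 270 [0.595 0.244 0.07 ] 1.209 [147 141 133]
265 290 [0.602 0.352 0.025] 1.317 [142 135 127]
s.npy (384, 512)
235 184
320 395 [0.586 0.252 0.005] 1.237 [169 160 148]
320 350 [0.586 0.249 0.029] 1.225 [170 162 152]
320 300 [0.587 0.249 0.054] 1.215 [154 147 138]
300 250 [0.58  0.252 0.083] 1.203 [177 169 157]
270 215 [0.666 0.49  0.018] 1.459 [108 105  99]
395 300 [0.59  0.173 0.079] 1.145 [152 145 131]
340 270 [0.56  0.167 0.101] 1.119 [142 135 122]
265 290 [0.601 0.35  0.025] 1.314 [144 139 128]
```

View pics/cmp.png

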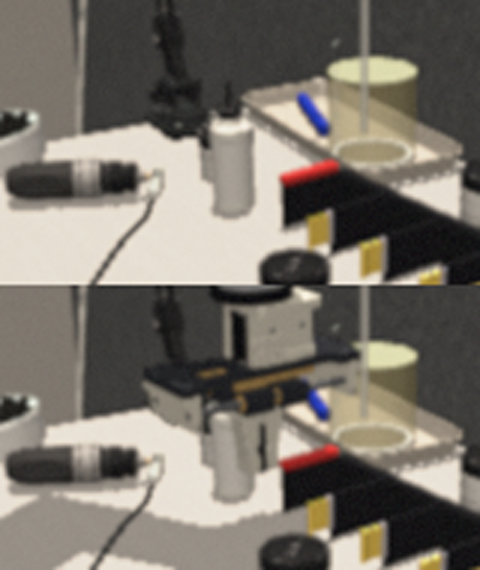

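The bottle is unmoved (same pixels, and in front of nothing touched), and the tip really is about TCP+10 mm. I'll lower to tip z of about 22 mm.

>>> apply_moves([
  {"dp": [0.001, -0.004, -0.005], "yaw": 0},
  {"dp": [0.001, -0.008, -0.012], "yaw": 0},
  {"dp": [0.001, -0.008, -0.02], "yaw": 0},
  {"dp": [0.001, -0.008, -0.027], "yaw": 0},
  {"dp": [0.001, -0.008, -0.033], "yaw": 0},
  {"dp": [0.001, -0.008, -0.035], "yaw": 0},
  {"dp": [0.001, -0.008, -0.035], "yaw": 0},
  {"dp": [0.001, -0.008, -0.035], "yaw": 0},
])

```text
time_s: 3.3
tcp_pos: [0.5794, 0.1722, 0.0109]
eef_rot: [180.0, -0.0, -82.2]
contact_force: [0.5, -0.7, 1.5]
gripper_width: 0.0008
gripper_force: 0.0
```

```bash
python3 tip.py
```

```text
t 3.3 tcp rack [-0.0292  0.1374] 0.010943526927097522 [ 0.51649977 -0.66173746  1.51897741]
0.0 190 [-0.0641  0.1077  0.    ] [0.0055 0.1671 0.0061]
0.008 3 [0.0031 0.1488 0.0093] [0.0055 0.1515 0.0125]
0.016 4 [-0.0304  0.1275  0.0164] [0.0057 0.1498 0.0235]
0.024 39 [-0.0451  0.1231  0.0241] [0.0056 0.1491 0.032 ]
0.032 33 [-0.0449  0.1209  0.0322] [0.0057 0.1491 0.0398]
0.04 39 [-0.0466  0.1228  0.04  ] [0.0051 0.1478 0.0475]
0.048 31 [-0.0481  0.1234  0.048 ] [-0.0127  0.1447  0.0552]
0.056 44 [-0.0496  0.1207  0.056 ] [-0.0095  0.1456  0.0636]
0.064 45 [-0.0502  0.1228  0.064 ] [-0.0096  0.148   0.0719]
0.072 39 [-0.0532  0.1218  0.0723] [-0.0059  0.1429  0.0794]
0.08 9 [-0.0628  0.1205  0.0803] [-0.0126  0.1299  0.0876]
0.088 15 [-0.0634  0.1077  0.0881] [-0.0226  0.1591  0.096 ]
0.096 19 [-0.0638  0.1078  0.0966] [-0.0246  0.1567  0.1032]
```

The tip is at z of about 22 mm with its foremost edge about 12.5 mm ahead of the mouth. I'll start the pass and pause on tongue 1.

>>> apply_moves([
  {"dp": [0.0017, -0.005, 0]},
  {"dp": [0.0027, -0.0125, 0]},
  {"dp": [0.0037, -0.02, 0]},
  {"dp": [0.0048, -0.028, 0]},
  {"dp": [0.0059, -0.036, 0]},
  {"dp": [0.007, -0.044, 0]},
  {"dp": [0.0081, -0.052, 0]},
  {"dp": [0.0091, -0.059, 0]},
])

```text
$.targets[0]: bad value
```

```bash
cat > tong.py <<'E'
from h import *
s=cams.capture('side');hs=cv2.cvtColor(s['image'],cv2.COLOR_RGB2HSV);m=((hs[:,:,0]>18)&(hs[:,:,0]<35)&(hs[:,:,1]>110)).astype(np.uint8)
m[:, :235]=0;m[:180]=0
O=np.array([.627,.040]);t=.136
n,l,st,ce=cv2.connectedComponentsWithStats(m)
for i in range(1,n):
    if st[i,4]<15 or st[i,0]>330: continue
    P=np.array([depthpt(s,u,v) for v,u in zip(*np.where(l==i))]);P=P[P[:,2]>.005]
    D=np.median(P,0)[:2]-O;print(st[i],ce[i].round(),'rack',(D@[np.cos(t),np.sin(t)]).round(4),(D@[-np.sin(t),np.cos(t)]).round(4))
E
python3 tong.py; python3 tip.py|head -1; cp pics/s_last.png pics/f1.png
```

```text
[252 190   7  13  71] [255. 196.] rack -0.011 0.0749
[270 200   7  12  64] [273. 205.] rack -0.0096 -0.0023
[290 211   7  12  68] [293. 216.] rack -0.0093 -0.0794
[303 213  17  19 185] [311. 223.] rack 0.0147 -0.1167
t 3.4 tcp rack [-0.0289  0.1376] 0.011419347007500729 [ 0.62477076 -0.63194524  0.62734469]
```

View pics/f1.png

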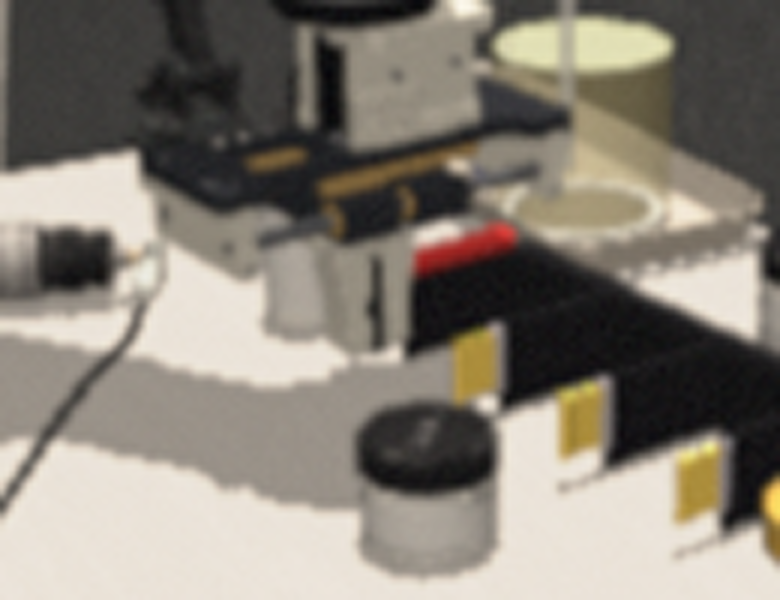

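The move was refused because it had no yaw, and nothing moved. The picture shows the finger at (370,310) by the red end and the tongues undisturbed at (475,365), (580,420) and (697,485). I'll resend with yaw.

>>> apply_moves([
  {"dp": [0.0017, -0.005, 0], "yaw": 0},
  {"dp": [0.0027, -0.0125, 0], "yaw": 0},
  {"dp": [0.0037, -0.02, 0], "yaw": 0},
  {"dp": [0.0048, -0.028, 0], "yaw": 0},
  {"dp": [0.0059, -0.036, 0], "yaw": 0},
  {"dp": [0.007, -0.044, 0], "yaw": 0},
  {"dp": [0.0081, -0.052, 0], "yaw": 0},
  {"dp": [0.0091, -0.059, 0], "yaw": 0},
])

```text
time_s: 4.12
tcp_pos: [0.5888, 0.1123, 0.0112]
eef_rot: [-180.0, 0.0, -82.2]
contact_force: [-0.1, 0.7, -0.0]
gripper_width: 0.0008
gripper_force: 0.5
```

```bash
python3 tong.py; python3 tip.py|head -1
```

```text
[257 192   3  12  31] [258. 197.] rack -0.0144 0.0612
[270 200   7  12  73] [273. 205.] rack -0.0112 -0.0024
[290 211   7  12  68] [293. 216.] rack -0.0095 -0.0799
[303 213  17  19 184] [311. 223.] rack 0.0148 -0.1178
t 4.1667 tcp rack [-0.0283  0.076 ] 0.01118499681303689 [-1.13819302  0.30543376  0.71055546]
```

Tongue 1 is clearly bent aside (its tip is about 15 mm over). I'll carry on past it and tongue 2, stopping in front of gap 3.

>>> apply_moves([
  {"dp": [0.0011, -0.008, 0], "yaw": 0},
  {"dp": [0.0022, -0.016, 0], "yaw": 0},
  {"dp": [0.0033, -0.024, 0], "yaw": 0},
  {"dp": [0.0044, -0.032, 0], "yaw": 0},
  {"dp": [0.0055, -0.04, 0], "yaw": 0},
  {"dp": [0.0066, -0.048, 0], "yaw": 0},
  {"dp": [0.0076, -0.056, 0], "yaw": 0},
  {"dp": [0.0087, -0.064, 0], "yaw": 0},
  {"dp": [0.0098, -0.072, 0], "yaw": 0},
])

```text
time_s: 4.97
tcp_pos: [0.5985, 0.0405, 0.0112]
eef_rot: [-180.0, 0.0, -82.2]
contact_force: [-0.3, 0.6, -0.9]
gripper_width: 0.0005
gripper_force: 0.5
```

```bash
python3 tong.py; python3 tip.py|head -1
```

```text
[252 191   7  11  50] [255. 196.] rack -0.0132 0.0744
[273 201   4  12  41] [274. 207.] rack -0.0142 -0.0108
[290 211   7  12  71] [293. 216.] rack -0.0099 -0.0796
[303 213  17  19 181] [311. 223.] rack 0.0155 -0.1163
t 5.0167 tcp rack [-0.0283  0.0033] 0.01114787044293299 [-0.33287737 -0.66013003  0.26335423]
```

>>> apply_moves([
  {"dp": [0.001, -0.008, 0], "yaw": 0},
  {"dp": [0.0021, -0.016, 0], "yaw": 0},
  {"dp": [0.0032, -0.024, 0], "yaw": 0},
  {"dp": [0.0043, -0.032, 0], "yaw": 0},
  {"dp": [0.0053, -0.039, 0], "yaw": 0},
  {"dp": [0.0058, -0.043, 0], "yaw": 0},
  {"dp": [0.0058, -0.043, 0], "yaw": 0},
  {"dp": [0.0058, -0.043, 0], "yaw": 0},
])

```text
time_s: 5.73
tcp_pos: [0.6042, -0.0022, 0.0112]
eef_rot: [-180.0, -0.0, -82.2]
contact_force: [-0.4, 0.3, -0.0]
gripper_width: 0.0008
gripper_force: 0.0
```

```bash
python3 tong.py; python3 tip.py|head -1
```

```text
[290 211   7  12  70] [293. 216.] rack -0.0092 -0.0794
[303 213  17  19 183] [311. 223.] rack 0.0149 -0.1181
t 5.7833 tcp rack [-0.0282 -0.0384] 0.011196673736196695 [-0.26999462 -0.29926647 -0.13277357]
```

Tongue 2 was bent and slipped past, and tongue 3 is untouched. I'll lift straight up, then open and turn above the jar.

>>> apply_moves([
  {"dp": [0, 0, 0.01], "yaw": 0},
  {"dp": [0, 0, 0.03], "yaw": 0},
  {"dp": [0, 0, 0.055], "yaw": 0},
  {"dp": [0, 0, 0.08], "yaw": 0},
  {"dp": [0, 0, 0.105], "yaw": 0},
  {"dp": [0, 0, 0.12], "yaw": 0},
])

```text
time_s: 6.33
tcp_pos: [0.6052, -0.0013, 0.1351]
eef_rot: [-179.8, -0.0, -82.1]
contact_force: [1.2, 1.1, 0.6]
gripper_width: 0.0007
gripper_force: 0.0
```

>>> apply_moves([
  {"dp": [-0.005, 0.002, 0], "yaw": 5},
  {"dp": [-0.011, 0.004, 0], "yaw": 12},
  {"dp": [-0.017, 0.006, 0], "yaw": 19},
  {"dp": [-0.023, 0.008, 0], "yaw": 26},
  {"dp": [-0.029, 0.01, 0], "yaw": 33},
  {"dp": [-0.035, 0.012, 0], "yaw": 40},
  {"dp": [-0.041, 0.014, 0], "yaw": 47},
  {"dp": [-0.047, 0.016, 0], "yaw": 54},
  {"dp": [-0.053, 0.019, 0], "yaw": 61},
  {"dp": [-0.06, 0.022, 0], "yaw": 68},
  {"dp": [-0.066, 0.024, 0], "yaw": 75},
  {"dp": [-0.07, 0.026, 0], "yaw": 82},
  {"dp": [-0.071, 0.026, 0], "yaw": 87},
  {"dp": [-0.071, 0.026, 0], "yaw": 90},
  {"dp": [-0.071, 0.026, 0], "yaw": 90},
  {"dp": [-0.071, 0.026, 0], "yaw": 90},
], grip=-1)

```text
time_s: 7.67
tcp_pos: [0.5332, 0.0245, 0.1318]
eef_rot: [-180.0, -0.0, 7.7]
contact_force: [0.3, -0.3, 0.4]
gripper_width: 0.0875
gripper_force: 0.0
```

```bash
python3 tong.py; python3 - <<'E'
from h import *
st=get_state();X=np.array(st['tcp_pos']);print(st['time_s'],X,st['eef_rot'],st['gripper_width'])
c=cams.capture('wrist');T=np.array(c['T_tool_cam']);z=c['range_z']
v,u=np.where((z>0)&(z<.22));P=np.array([T[:3,:3]@(ray(c,a,b)*z[b,a])+T[:3,3] for a,b in zip(u[::2],v[::2])])
P=P[P[:,0]<.02]
for lo in np.arange(-.07,.03,.01):
    q=P[(P[:,2]>lo)&(P[:,2]<lo+.01)]
    if len(q):print(round(lo,3),len(q),q.min(0).round(3),q.max(0).round(3),'inner',abs(q[:,1]).min().round(3))
cv2.imwrite('pics/w2.png',c['image'][:,:,::-1])
from scipy.spatial.transform import Rotation as Ro
Rt=Ro.from_euler('xyz',st['eef_rot'],degrees=True).as_matrix()
Z=np.array([[u,v,*(Rt@(T[:3,:3]@(ray(c,u,v)*z[v,u])+T[:3,3])+X)] for v in range(0,384,2) for u in range(0,512,2) if z[v,u]>0])
k=Z[(Z[:,4]>.043)&(Z[:,4]<.058)&(Z[:,2]<.585)&(Z[:,2]>.48)&(abs(Z[:,3])<.09)]
print('lid',len(k),k.min(0).round(3),k.max(0).round(3),k.mean(0).round(3))
E
```

```text
[251 190   8  12  70] [255. 195.] rack -0.0089 0.0747
[270 200   7  12  66] [273. 205.] rack -0.0091 -0.0028
[290 211   7  12  68] [293. 216.] rack -0.0093 -0.0798
[303 213  17  19 181] [311. 223.] rack 0.0154 -0.1155
7.7167 [0.53321401 0.02445055 0.13171157] [-1.79992108e+02 -3.65837930e-02  7.69944680e+00] 0.0876798415327358
-0.07 287 [-0.012 -0.048 -0.07 ] [ 0.008  0.049 -0.06 ] inner 0.047
-0.06 361 [-0.012 -0.062 -0.06 ] [ 0.011  0.062 -0.05 ] inner 0.043
-0.05 420 [-0.011 -0.062 -0.05 ] [ 0.011  0.063 -0.04 ] inner 0.043
-0.04 346 [-0.002 -0.06  -0.04 ] [ 0.011  0.061 -0.03 ] inner 0.043
-0.03 356 [-0.009 -0.059 -0.03 ] [ 0.011  0.06  -0.02 ] inner 0.043
-0.02 262 [-0.011 -0.059 -0.02 ] [ 0.011  0.06  -0.01 ] inner 0.043
-0.01 17 [-0.009 -0.046 -0.01 ] [ 0.009  0.048 -0.008] inner 0.043
lid 699 [ 2.22e+02  1.66e+02  5.05e-01 -7.00e-03  4.40e-02] [2.80e+02 2.22e+02 5.64e-01 5.20e-02 5.10e-02] [2.50956e+02 1.93943e+02 5.36000e-01 2.30000e-02 4.90000e-02]
```

View pics/w2.png

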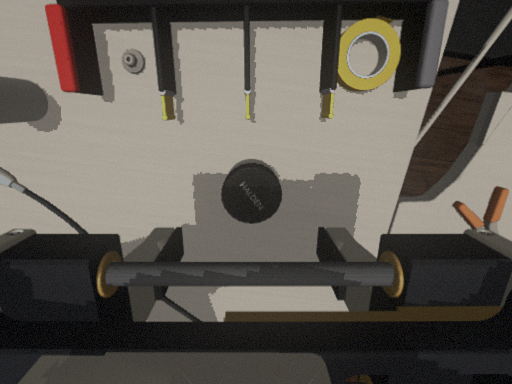

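The wrist view shows the jar lid at (251,192) midway between the open fingers, both tongues sprung straight at (165,105) and (248,105), and the nub (132,60) and tape (367,53) in place. Next I'll straddle the jar and slide it about 34 mm sideways with one finger.

>>> apply_moves([
  {"dp": [0.001, -0.001, -0.02], "yaw": 0},
  {"dp": [0.001, -0.001, -0.045], "yaw": 0},
  {"dp": [0.001, -0.001, -0.07], "yaw": 0},
  {"dp": [0.001, -0.001, -0.09], "yaw": 0},
  {"dp": [0.001, -0.001, -0.105], "yaw": 0},
  {"dp": [0.001, -0.001, -0.115], "yaw": 0},
  {"dp": [0.001, -0.001, -0.123], "yaw": 0},
  {"dp": [0.001, -0.001, -0.127], "yaw": 0},
  {"dp": [0.001, -0.001, -0.127], "yaw": 0},
])

```text
time_s: 8.52
tcp_pos: [0.534, 0.0232, 0.0037]
eef_rot: [180.0, 0.0, 7.8]
contact_force: [0.6, -0.7, 0.4]
gripper_width: 0.0877
gripper_force: 0.0
```

>>> apply_moves([
  {"dp": [0.0005, -0.004, 0], "yaw": 0},
  {"dp": [0.001, -0.008, 0], "yaw": 0},
  {"dp": [0.0015, -0.011, 0], "yaw": 0},
  {"dp": [0.0018, -0.013, 0], "yaw": 0},
  {"dp": [0.002, -0.015, 0], "yaw": 0},
  {"dp": [0.0024, -0.018, 0], "yaw": 0},
  {"dp": [0.0028, -0.021, 0], "yaw": 0},
  {"dp": [0.0033, -0.024, 0], "yaw": 0},
  {"dp": [0.0037, -0.027, 0], "yaw": 0},
  {"dp": [0.0041, -0.03, 0], "yaw": 0},
  {"dp": [0.0045, -0.033, 0], "yaw": 0},
  {"dp": [0.0049, -0.036, 0], "yaw": 0},
  {"dp": [0.0054, -0.039, 0], "yaw": 0},
  {"dp": [0.0058, -0.042, 0], "yaw": 0},
  {"dp": [0.0061, -0.0445, 0], "yaw": 0},
  {"dp": [0.0064, -0.0465, 0], "yaw": 0},
  {"dp": [0.0065, -0.0475, 0], "yaw": 0},
  {"dp": [0.0065, -0.0475, 0], "yaw": 0},
])

```text
time_s: 10.02
tcp_pos: [0.5405, -0.0246, 0.0041]
eef_rot: [180.0, 0.0, 7.8]
contact_force: [0.3, -0.9, -0.6]
gripper_width: 0.0874
gripper_force: 0.0
```

```bash
cat > lid.py <<'E'
from h import *
from scipy.spatial.transform import Rotation as Ro
def look(save=None):
    st=get_state();X=np.array(st['tcp_pos'])
    c=cams.capture('wrist');T=np.array(c['T_tool_cam']);z=c['range_z']
    Rt=Ro.from_euler('xyz',st['eef_rot'],degrees=True).as_matrix()
    Z=np.array([[u,v,*(Rt@(T[:3,:3]@(ray(c,u,v)*z[v,u])+T[:3,3])+X)] for v in range(0,384) for u in range(0,512,2) if z[v,u]>0])
    if save: cv2.imwrite(save,c['image'][:,:,::-1])
    O=np.array([.627,.040]);t=.136;D=Z[:,2:4]-O;Z[:,2]=D@[np.cos(t),np.sin(t)];Z[:,3]=D@[-np.sin(t),np.cos(t)]
    d=X[:2]-O;print('t',st['time_s'],'tcp rack',(d@[np.cos(t),np.sin(t)]).round(4),(d@[-np.sin(t),np.cos(t)]).round(4),X[2].round(4),st['contact_force'],st['eef_rot'][2])
    img=np.array([c['image'][int(b),int(a)].max() for a,b in Z[:,:2]])
    k=Z[(Z[:,4]>.044)&(Z[:,4]<.056)&(Z[:,2]<.064)&(Z[:,2]>-.15)&(abs(Z[:,3]+.02)<.07)&(img<90)]
    if not len(k): print('no lid'); return
    k0=k[k[:,4]>.047]
    print('lid ext x',k0[:,2].min().round(4),k0[:,2].max().round(4),'y',k0[:,3].min().round(4),k0[:,3].max().round(4),'z',k[:,4].min().round(3),k[:,4].max().round(3),'plane tilt',np.linalg.lstsq(np.c_[k0[:,2:4],np.ones(len(k0))],k0[:,4],rcond=None)[0][:2].round(3))
look()
E
python3 lid.py
```

```text
t 10.0167 tcp rack -0.0945 -0.0522 0.0041 [ 0.31885506 -0.8859979  -0.62840585] 7.786694828323426
lid ext x -0.1233 -0.065 y -0.0676 0.01 z 0.044 0.056 plane tilt [-0.006  0.02 ]
```

The jar is now at y of about -38 mm, upright. I'll free the finger, lift, narrow the fingers and go behind the jar.

>>> apply_moves([
  {"dp": [-0.0005, 0.004, 0], "yaw": 0},
  {"dp": [-0.001, 0.01, 0], "yaw": 0},
  {"dp": [-0.001, 0.013, 0], "yaw": 0},
  {"dp": [-0.001, 0.013, 0.02], "yaw": 0},
  {"dp": [-0.001, 0.013, 0.045], "yaw": 0},
  {"dp": [-0.001, 0.013, 0.07], "yaw": 0},
  {"dp": [-0.001, 0.013, 0.09], "yaw": 0},
  {"dp": [-0.001, 0.013, 0.1], "yaw": 0},
])

```text
time_s: 10.73
tcp_pos: [0.5408, -0.0105, 0.1069]
eef_rot: [-180.0, -0.2, 7.9]
contact_force: [-0.7, 1.3, -0.2]
gripper_width: 0.0879
gripper_force: 0.0
```

>>> apply_moves([
  {"dp": [-0.01, -0.001, 0], "yaw": 0},
  {"dp": [-0.025, -0.003, 0], "yaw": 0},
  {"dp": [-0.04, -0.005, 0], "yaw": 0},
  {"dp": [-0.05, -0.007, 0], "yaw": 0},
  {"dp": [-0.053, -0.007, 0], "yaw": 0},
  {"dp": [-0.053, -0.007, 0], "yaw": 0},
  {"dp": [-0.053, -0.007, 0], "yaw": 0},
], grip=0.45)

```text
time_s: 11.32
tcp_pos: [0.487, -0.0181, 0.104]
eef_rot: [180.0, -0.0, 7.8]
contact_force: [0.6, 0.3, 0.1]
gripper_width: 0.0464
gripper_force: 0.0
```

```bash
python3 lid.py
```

```text
t 11.3167 tcp rack -0.1466 -0.0386 0.104 [0.55071088 0.26033742 0.13815483] 7.8217665358210455
lid ext x -0.1244 -0.0659 y -0.0678 -0.0096 z 0.044 0.051 plane tilt [-0.003 -0.001]
```

The jar is at (-95, -38.7) mm and the fingers are in line behind it. I'll lower and start pushing, then check halfway.

>>> apply_moves([
  {"dp": [0, 0, -0.015], "yaw": 0},
  {"dp": [0, 0, -0.035], "yaw": 0},
  {"dp": [0, 0, -0.055], "yaw": 0},
  {"dp": [0, 0, -0.075], "yaw": 0},
  {"dp": [0, 0, -0.09], "yaw": 0},
  {"dp": [0, 0, -0.098], "yaw": 0},
  {"dp": [0, 0, -0.099], "yaw": 0},
  {"dp": [0, 0, -0.099], "yaw": 0},
])

```text
time_s: 12.03
tcp_pos: [0.4869, -0.0183, 0.0049]
eef_rot: [180.0, 0.1, 7.8]
contact_force: [-0.1, -0.2, 0.1]
gripper_width: 0.024
gripper_force: 0.0
```

>>> apply_moves([
  {"dp": [0.003, 0.0004, 0], "yaw": 0},
  {"dp": [0.006, 0.0008, 0], "yaw": 0},
  {"dp": [0.009, 0.0012, 0], "yaw": 0},
  {"dp": [0.011, 0.0015, 0], "yaw": 0},
  {"dp": [0.013, 0.0018, 0], "yaw": 0},
  {"dp": [0.015, 0.0021, 0], "yaw": 0},
  {"dp": [0.018, 0.0025, 0], "yaw": 0},
  {"dp": [0.021, 0.0029, 0], "yaw": 0},
  {"dp": [0.024, 0.0033, 0], "yaw": 0},
  {"dp": [0.027, 0.0037, 0], "yaw": 0},
  {"dp": [0.03, 0.0041, 0], "yaw": 0},
  {"dp": [0.033, 0.0045, 0], "yaw": 0},
  {"dp": [0.036, 0.0049, 0], "yaw": 0},
  {"dp": [0.039, 0.0053, 0], "yaw": 0},
  {"dp": [0.042, 0.0057, 0], "yaw": 0},
  {"dp": [0.044, 0.006, 0], "yaw": 0},
  {"dp": [0.044, 0.006, 0], "yaw": 0},
])

```text
time_s: 13.45
tcp_pos: [0.5312, -0.0122, 0.0052]
eef_rot: [180.0, -0.0, 7.8]
contact_force: [-0.3, -0.6, 0.5]
gripper_width: 0.0241
gripper_force: 0.1
```

```bash
python3 lid.py; python3 tong.py
```

```text
t 13.45 tcp rack -0.1019 -0.0387 0.0052 [-0.33329151 -0.61344616  0.51283625] 7.802478382979775
lid ext x -0.1122 -0.0362 y -0.0689 -0.0095 z 0.044 0.056 plane tilt [-0.015 -0.001]
[290 211   7  12  68] [293. 216.] rack -0.0089 -0.0798
[303 213  17  19 183] [311. 223.] rack 0.0149 -0.118
```

The jar is tracking at (-65.5, -39), upright. I'll continue into the gap.

>>> apply_moves([
  {"dp": [0.002, 0.0004, 0], "yaw": 0},
  {"dp": [0.005, 0.0008, 0], "yaw": 0},
  {"dp": [0.008, 0.0012, 0], "yaw": 0},
  {"dp": [0.011, 0.0016, 0], "yaw": 0},
  {"dp": [0.014, 0.002, 0], "yaw": 0},
  {"dp": [0.017, 0.0024, 0], "yaw": 0},
  {"dp": [0.02, 0.0028, 0], "yaw": 0},
  {"dp": [0.023, 0.0032, 0], "yaw": 0},
  {"dp": [0.026, 0.0036, 0], "yaw": 0},
  {"dp": [0.029, 0.004, 0], "yaw": 0},
  {"dp": [0.032, 0.0044, 0], "yaw": 0},
  {"dp": [0.035, 0.0048, 0], "yaw": 0},
  {"dp": [0.038, 0.0052, 0], "yaw": 0},
  {"dp": [0.041, 0.0056, 0], "yaw": 0},
  {"dp": [0.044, 0.006, 0], "yaw": 0},
  {"dp": [0.047, 0.0064, 0], "yaw": 0},
  {"dp": [0.05, 0.0069, 0], "yaw": 0},
  {"dp": [0.053, 0.0073, 0], "yaw": 0},
  {"dp": [0.055, 0.0076, 0], "yaw": 0},
  {"dp": [0.055, 0.0076, 0], "yaw": 0},
])

```text
time_s: 15.22
tcp_pos: [0.5862, -0.0046, 0.0051]
eef_rot: [180.0, -0.0, 7.8]
contact_force: [-0.4, -0.1, 0.3]
gripper_width: 0.024
gripper_force: 0.0
```

```bash
python3 lid.py; python3 tong.py
```

```text
t 15.2167 tcp rack -0.0465 -0.0386 0.0051 [-0.42134209 -0.08380112  0.27271224] 7.804387892183492
lid ext x -0.0569 0.0193 y -0.0689 -0.0095 z 0.044 0.056 plane tilt [-0.011 -0.   ]
[253 191   6  11  45] [256. 197.] rack -0.014 0.0745
[289 210   8  13  79] [293. 216.] rack -0.0107 -0.0798
[303 213  17  19 184] [311. 223.] rack 0.0154 -0.1165
```

>>> apply_moves([
  {"dp": [0.003, 0.0004, 0], "yaw": 0},
  {"dp": [0.006, 0.0008, 0], "yaw": 0},
  {"dp": [0.009, 0.0012, 0], "yaw": 0},
  {"dp": [0.012, 0.0016, 0], "yaw": 0},
  {"dp": [0.015, 0.002, 0], "yaw": 0},
  {"dp": [0.018, 0.0025, 0], "yaw": 0},
  {"dp": [0.021, 0.0029, 0], "yaw": 0},
  {"dp": [0.024, 0.0033, 0], "yaw": 0},
  {"dp": [0.027, 0.0037, 0], "yaw": 0},
  {"dp": [0.03, 0.0041, 0], "yaw": 0},
  {"dp": [0.033, 0.0045, 0], "yaw": 0},
  {"dp": [0.036, 0.0049, 0], "yaw": 0},
  {"dp": [0.038, 0.0052, 0], "yaw": 0},
  {"dp": [0.04, 0.0055, 0], "yaw": 0},
  {"dp": [0.041, 0.0056, 0], "yaw": 0},
  {"dp": [0.042, 0.0058, 0], "yaw": 0},
  {"dp": [0.043, 0.0059, 0], "yaw": 0},
  {"dp": [0.0435, 0.006, 0], "yaw": 0},
  {"dp": [0.044, 0.006, 0], "yaw": 0},
  {"dp": [0.044, 0.006, 0], "yaw": 0},
])

```text
time_s: 16.98
tcp_pos: [0.6297, 0.0013, 0.0051]
eef_rot: [-180.0, -0.0, 7.8]
contact_force: [-0.3, -0.8, 0.1]
gripper_width: 0.024
gripper_force: 0.2
```

```bash
python3 lid.py; python3 tong.py
```

```text
t 16.9833 tcp rack -0.0026 -0.0387 0.0051 [-0.27283697 -0.84965927  0.12561334] 7.796218432532135
lid ext x -0.0128 0.0631 y -0.0688 -0.0094 z 0.044 0.056 plane tilt [-0.01  -0.001]
[251 190   8  12  69] [255. 195.] rack -0.0101 0.0745
[270 201   5  11  47] [272. 206.] rack -0.0137 -0.0025
[290 210   7  13  75] [293. 216.] rack -0.0091 -0.0803
[304 213  16  19 180] [311. 223.] rack 0.0147 -0.117
```

>>> apply_moves([
  {"dp": [0.0005, 0.0001, 0], "yaw": 0},
  {"dp": [0.001, 0.0001, 0], "yaw": 0},
  {"dp": [0.0015, 0.0002, 0], "yaw": 0},
  {"dp": [0.002, 0.0003, 0], "yaw": 0},
  {"dp": [0.002, 0.0003, 0], "yaw": 0},
])

```text
time_s: 17.5
tcp_pos: [0.6317, 0.0016, 0.0052]
eef_rot: [180.0, -0.0, 7.8]
contact_force: [-0.7, 0.1, -1.0]
gripper_width: 0.024
gripper_force: 0.2
```

>>> apply_moves([
  {"dp": [0.0005, 0.0001, 0], "yaw": 0},
  {"dp": [0.001, 0.0001, 0], "yaw": 0},
  {"dp": [0.001, 0.0001, 0], "yaw": 0},
])

```text
time_s: 17.75
tcp_pos: [0.6327, 0.0018, 0.0052]
eef_rot: [180.0, -0.0, 7.8]
contact_force: [-0.8, -0.3, 0.1]
gripper_width: 0.0239
gripper_force: 0.3
```

No contact force yet, so I'll continue in half-millimetre steps.

>>> apply_moves([
  {"dp": [0.0005, 0.0001, 0], "yaw": 0},
  {"dp": [0.001, 0.0001, 0], "yaw": 0},
  {"dp": [0.001, 0.0001, 0], "yaw": 0},
])

```text
time_s: 18.0
tcp_pos: [0.6337, 0.0018, 0.0052]
eef_rot: [180.0, -0.0, 7.8]
contact_force: [-0.5, 0.3, 0.4]
gripper_width: 0.024
gripper_force: 0.3
```

```bash
python3 lid.py
```

```text
t 18.0 tcp rack 0.0015 -0.0388 0.0052 [-0.49753027  0.32700516  0.39333773] 7.798851197735654
lid ext x -0.009 0.064 y -0.0691 -0.0096 z 0.044 0.056 plane tilt [-0.007 -0.001]
```

>>> apply_moves([
  {"dp": [0.0005, 0.0001, 0], "yaw": 0},
  {"dp": [0.001, 0.0001, 0], "yaw": 0},
  {"dp": [0.001, 0.0001, 0], "yaw": 0},
])

```text
time_s: 18.3
tcp_pos: [0.6347, 0.002, 0.0052]
eef_rot: [180.0, -0.0, 7.8]
contact_force: [-0.6, 0.1, 0.4]
gripper_width: 0.0241
gripper_force: 0.3
```

>>> apply_moves([
  {"dp": [0.0005, 0.0001, 0], "yaw": 0},
  {"dp": [0.0005, 0.0001, 0], "yaw": 0},
  {"dp": [0.0005, 0.0001, 0], "yaw": 0},
])

```text
time_s: 18.55
tcp_pos: [0.6351, 0.002, 0.0052]
eef_rot: [-180.0, -0.0, 7.8]
contact_force: [-0.1, -1.2, 0.2]
gripper_width: 0.024
gripper_force: 0.2
```

>>> apply_moves([
  {"dp": [0.0005, 0.0001, 0], "yaw": 0},
  {"dp": [0.001, 0.0001, 0], "yaw": 0},
  {"dp": [0.001, 0.0001, 0], "yaw": 0},
])

```text
time_s: 18.8
tcp_pos: [0.636, 0.0021, 0.0051]
eef_rot: [180.0, 0.0, 7.8]
contact_force: [-0.5, 0.9, 0.4]
gripper_width: 0.0241
gripper_force: 0.4
```

```bash
sed -i 's/<.064)/<.075)/; s/look()$/look("pics\/w3.png")/' lid.py; python3 lid.py; python3 - <<'E'
from h import *
c=cams.capture('top');v=c['image']
O=np.array([.627,.040]);t=.136
P=[]
for b in range(130,240):
    for a in range(270,345):
        p=depthpt(c,a,b);d=p[:2]-O;P.append([d@[np.cos(t),np.sin(t)],d@[-np.sin(t),np.cos(t)],p[2]])
P=np.array(P)
k=P[(P[:,0]>.02)&(P[:,0]<.1)&(P[:,1]<-.01)&(P[:,1]>-.068)]
for lo in np.arange(.03,.09,.003):
    q=k[(k[:,0]>lo)&(k[:,0]<=lo+.003)];m=q[abs(q[:,1]+.0385)<.01]
    print(lo.round(3),len(m),np.median(m[:,2]).round(4) if len(m) else '')
E
```

```text
t 18.8 tcp rack 0.0038 -0.0388 0.0051 [-0.53119952  0.94093166  0.41097139] 7.797048581665278
lid ext x -0.006 0.0714 y -0.0692 0.0252 z 0.044 0.056 plane tilt [-0.01  -0.001]
0.03 3 0.4559
0.033 4 0.4543
0.036 4 0.4542
0.039 8 0.4538
0.042 6 0.4527
0.045 6 0.4524
0.048 7 0.4515
0.051 0 
0.054 0 
0.057 0 
0.06 0 
0.063 0 
0.066 0 
0.069 0 
0.072 0 
0.075 0 
0.078 0 
0.081 0 
0.084 0 
0.087 2 0.0012
```

View pics/w3.png

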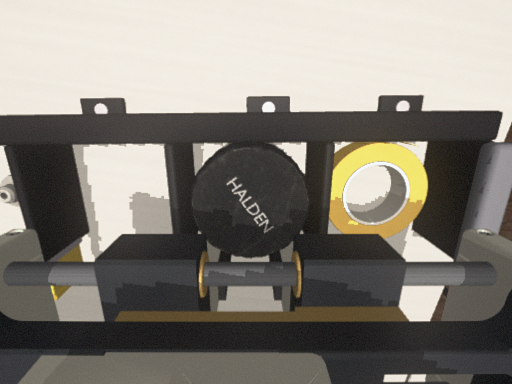

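The jar lid at (250,200) stands in the gap with its far edge at row 141, right at the bar's front edge (row 141). The tape is untouched. I'll nudge until I feel the bar.

>>> apply_moves([
  {"dp": [0.0005, 0.0001, 0], "yaw": 0},
  {"dp": [0.001, 0.0001, 0], "yaw": 0},
  {"dp": [0.001, 0.0001, 0], "yaw": 0},
])

```text
time_s: 19.15
tcp_pos: [0.6364, 0.002, 0.005]
eef_rot: [180.0, 0.1, 7.8]
contact_force: [-4.3, 0.1, 2.3]
gripper_width: 0.024
gripper_force: 1.7
```

Contact with the bar is felt at 4.3 N. I'll back off straight and lift.

>>> apply_moves([
  {"dp": [-0.001, -0.0001, 0], "yaw": 0},
  {"dp": [-0.003, -0.0004, 0], "yaw": 0},
  {"dp": [-0.007, -0.001, 0], "yaw": 0},
  {"dp": [-0.014, -0.0019, 0], "yaw": 0},
  {"dp": [-0.022, -0.003, 0], "yaw": 0},
  {"dp": [-0.03, -0.0041, 0], "yaw": 0},
  {"dp": [-0.04, -0.0055, 0], "yaw": 0},
  {"dp": [-0.05, -0.0068, 0], "yaw": 0},
  {"dp": [-0.06, -0.0082, 0], "yaw": 0},
  {"dp": [-0.07, -0.0096, 0], "yaw": 0},
  {"dp": [-0.08, -0.011, 0], "yaw": 0},
  {"dp": [-0.08, -0.011, 0.02], "yaw": 0},
  {"dp": [-0.08, -0.011, 0.05], "yaw": 0},
  {"dp": [-0.08, -0.011, 0.08], "yaw": 0},
  {"dp": [-0.08, -0.011, 0.11], "yaw": 0},
  {"dp": [-0.08, -0.011, 0.13], "yaw": 0},
  {"dp": [-0.08, -0.011, 0.14], "yaw": 0},
  {"dp": [-0.08, -0.011, 0.14], "yaw": 0},
  {"dp": [-0.08, -0.011, 0.14], "yaw": 0},
])

```text
time_s: 20.73
tcp_pos: [0.5566, -0.0087, 0.1449]
eef_rot: [-180.0, -0.0, 7.8]
contact_force: [-0.5, 0.8, -0.9]
gripper_width: 0.0243
gripper_force: 0.0
```

```bash
sed -i 's/"pics\/w3.png"/"pics\/w4.png"/; s/img<90)/img<90)\&(Z[:,4]>.0475)/' lid.py; python3 lid.py; python3 tong.py; python3 - <<'E'
from h import *
o=np.load('side.npy',allow_pickle=True).item();s=cams.capture('side')
# bottle region unchanged?
d=np.abs(o['image'][150:192,215:245].astype(int)-s['image'][150:192,215:245]).mean();print('bottle diff',d,o['range_z'][180,228],s['range_z'][180,228])
E
```

```text
t 20.7333 tcp rack -0.0763 -0.0387 0.1449 [-0.49721453  0.83883218 -0.93635859] 7.785898594561633
lid ext x 0.01 0.0681 y -0.0686 -0.0104 z 0.048 0.051 plane tilt [-0.    -0.003]
[252 190   7  12  68] [255. 195.] rack -0.01 0.074
[270 200   7  12  65] [273. 205.] rack -0.0103 -0.0023
[290 210   7  13  73] [293. 216.] rack -0.0095 -0.0798
[303 213  17  19 183] [311. 223.] rack 0.0146 -0.117
bottle diff 3.6037037037037036 1.2183683 1.2218611
```

The jar is home (x about 39 mm by an estimate with 2–3 mm of error), level and centred. The tongues have sprung straight, and the bottle and tape are unmoved. Handing in.

```bash
python3 -c "
from plant import r
print(r.close_job())"
```

```text
the job is handed in; nothing more can be done
None
```

I flicked tongues 1 and 2 from the red end, then pushed the salve jar along the bench into the third gap until it met the back bar (4.3 N), still upright; the tape roll and bottle did not move, nor did I touch the nub (not re-measured at the end), and the job is handed in at about 21 s.

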